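# Turn the bouquet to face front and set the turntable brake

## Robot

A 6-joint arm with a two-finger parallel gripper is mounted at the origin on the work surface. World frame = base frame: x ahead of the robot, y to its left, z up, the work surface at z = 0. Lengths are in mm, angles in rad, forces in N, time in s.
With the tool pointing down it reaches from about 350 to 975 mm from the base axis. Payload 7.1 kg.
Tool frame: the origin (TCP) lies at the centre of the arm's flange, where the gripper is bolted on; the fingertips stand 182 mm ahead of it and the grasp point (between the pads) lies 163 mm ahead of it; z points along the fingers, y is the line along which they close (so a half turn about z gives the same grasp; the last joint's range is limited). The gripper opens to 88 mm and grips with 3 to 60 N. Pads are 20 mm wide; open, the fingers measure 115 mm over their backs; the gripper's body (75 mm by 178 mm) begins 61 mm behind the grasp point.
Start: joints at [-1.258, 0.423, 1.63, -0, 1.089, -0.019], TCP at [203.608, -590.889, 404.675] pointing down, gripper open.
Joint ranges: [-3, 3], [-0.9, 2.11], [0.09, 2.58], [-1.31, 4.45], [0.11, 2.69], [-2.54, 2.54]. Speed limits (rad/s): [2.39, 2.39, 3.01, 3.14, 3.14, 3.14].

## Interface

Orientations are given as a rotation vector (axis times angle).
In Python, from workcell import readout, get_image, ctrl gives the robot as it stands.
- The arm moves only by the tool step_arm, never from a script. Its argument "targets" is a list that holds one entry, the list of rows, each a list of 7 numbers: the shift along the world's x, y, z as a fraction of full scale, then the turn, a rotation vector about the world's x, y, z as a fraction of full scale, then the opening, from 0 (shut) to 1 (fully open). In form: [[[dx, dy, dz, wx, wy, wz, claw], ...]]. A call has exactly 5 rows; each row shifts and turns the commanded pose from where the row before left it; what a row does not reach is not made up. Full scale, the value 1, is 0.05 m for a shift and 4 degrees for a turn. A row lasts 1/8 s, in which the tool goes at most 62.5 mm and 10.7 degrees, less where a joint would pass 70% of its speed; a pose out of reach is approached as far as the arm can. A call with a number of a shift or a turn outside -1 to 1 is refused whole. A call with a gripper value outside its range is refused whole. The fingers move at their own pace and stop on an object; the grip force is fixed at half the most. Time passes only in rows, so rows that do not move let the fingers close, or fill a call up. It gives the time, the measured TCP pose, the force, the opening and the grip force at its end, in the units of the state.
- readout.get_obs(): the state, without advancing time (a new reading comes with each control period).
- get_image(name): name is "scene" or "top" or "wrist"; returns a dict with "pixels" (420x560x3 uint8, red, green, blue), "intrinsics" (3x3 intrinsics, pixels), "k1" (the pictures are not rectified: a ray, as slopes to the right and down, at radius r is drawn at 1 + k1 r^2 times it, then the intrinsics apply), "extrinsics" (4x4, takes a point from world to camera coordinates). Camera axes: x right, y down, z forward; pixel columns grow to the right and rows downward; lengths in mm; the calibration is good to about 2 mm. A picture is of the moment at which its call begins. There is no depth.
- ctrl.close_job(): hands the job in; it is judged then, once.
The state is a dict: "t": time; "qpos": joint angles; "qvel": joint speeds; "joint_torque": joint torques, N m; "ee_pos": TCP position; "orientation": TCP orientation; "ft_force": force on the tool from outside, world axes, zero at the start; "moment": the same for the moment, N m; "width": finger opening in mm; "grasp_force": force on a finger pad.
Only numpy, scipy, OpenCV 4.12 (cv2) and the standard library are available. Lean on these libraries where they do the work, as an engineer would, in place of code of your own. Each camera call takes 0.05 s, during which the arm holds its last target. There are 200 camera calls.

## Task

The little flower arrangement stands on the turntable. Push the turntable round with a finger, without spinning it, until the red rose faces the pink arrow on the base; then push the orange brake lever all the way over to its stop, so that the rose is left facing the arrow. Do not touch or lift the arrangement itself, and leave everything else on the table where it is.

Things in the scene. Friction and masses are not known exactly. Their poses are not given: they have to be found in the camera images.
- base: Flat white base of the turntable, fixed to the table: a disc 196 mm across and 8 mm thick with a tongue (50 mm wide, to 170 mm from the axis) towards its +x that bears the pink arrow, and another (to 205 mm) towards its +y that bears the brake. Origin on the wheel's vertical axis at table height; x points from the axis to the pink arrow, z up.
- marker (a point): Tip of the pink arrow drawn on the base, 135 mm from the wheel's axis and 9 mm above the table; the arrow points at the axis.
- wheel (a joint): Angle of the turntable wheel on the base, rad, growing counter-clockwise seen from above; it turns freely either way within +-6.28 (it starts within +-1) and stays where it is left (friction about 0.12 N m, so about 1 N at a peg). The wheel is an aluminium disc 170 mm across, its top 26 mm above the table, with three dark arms 120 degrees apart at 19 to 26 mm height, each ending in an upright blue peg.
- peg0 (a point): Centre of the top of the blue peg on the arm that lies along the base's x at wheel angle 0. Every peg is 14 mm across, 120 mm from the axis, and stands from 21 to 85 mm above the table.
- peg1 (a point): The same on the arm 120 degrees counter-clockwise of peg0.
- peg2 (a point): The same on the arm 240 degrees counter-clockwise of peg0.
- pot: The loose flower arrangement on the middle of the wheel, 0.25 to 0.5 kg: square white pot 64 mm wide with a green dome of flowers 92 mm across, top 100 mm above the wheel. It turns with the wheel by friction. Origin at the centre of its underside; its x points from its middle to the red rose (the only red flower).
- rose (a point): The red rose, 42 mm across, leaning outwards 38 mm from the middle of the arrangement, 85 mm above the pot's underside.
- brake (a joint): Angle of the orange brake lever, rad: from 0 (off: the knob end points along the base's -x; it starts between 0 and 0.15) to 1.4 (on, at the stop: the knob end points nearly along the base's +y, away from the wheel, and the rubber shoe at its other end lies against the wheel). Grows clockwise seen from above; it stays where it is left (about 2 N at the knob). It does not alter the wheel's resistance.
- brake_knob (a point): Centre of the top of the brake lever's upright round orange knob, 14 mm across, 70 mm from the pivot, standing from 17 to 72 mm above the table.
- brake_pivot (a point): The brake lever's vertical pivot, 180 mm from the wheel's axis towards the base's +y; top of its steel boss, 19 mm above the table.
- posy2_mid (a point): Middle of a second arrangement of the same size, with pink in place of the red rose, loose on the table (50 mm up).
- spool_mid (a point): Middle of a loose white ribbon spool lying flat, 90 mm across, 32 mm tall.
- tape_mid (a point): Middle of a loose roll of green tape lying flat, 64 mm across, 24 mm tall.
- tumbler_mid (a point): Middle of a loose glass tumbler, 72 mm across, 90 mm tall.
- bud_mid (a point): Middle of a loose cream rose head, 38 mm across, 27 mm tall.
- cutter_mid (a point): Middle of a loose pink cutter lying flat, 130 x 16 x 10 mm.
- tin_mid (a point): Middle of a loose mint tin with pink scissor handles, 80 mm across, 160 mm tall (80 mm up).
Mind the look-alikes: they are no part of the job. What is shaped like the pot but blue or purple is not meant.

How it is judged:
By the outcome, as a careful person would: the job done as asked, in the order asked, and still so for the second after the job is handed in, with the robot touching nothing.
It also fails if it takes over 72 s, if anything falls off the work surface, if the arm or the gripper's body presses on something with over 40 N, if the wrist force passes 120 N, or if a joint passes its speed limit or range.

## Working session

There is one attempt and no reset: what is moved stays moved. The work goes in short steps, Python scripts to look and compute and a tool call to move; the robot and the scene stay as the last step left them, time stands still between calls to the robot, and variables do not carry over. Pictures are saved under pics/ and viewed, at most 10 in all, crops included, and the job is handed in when it is done.

Besides the shell and the picture viewer there is one more tool, called in YAML: its name, and indented under it one key for each argument. step_arm: Moves the arm, as the interface text tells. Shift numbers are shares of 0.05 m and turn numbers shares of 4 degrees, none past 1 either way. Its arguments: {"type":"object","properties":{"targets":{"type":"array"}},"required":["targets"]}

```bash
mkdir -p pics; cat > h.py <<'E'
import numpy as np, cv2
from workcell import readout, get_image, ctrl
def grab(n,f=None):
    d=get_image(n)
    if f: cv2.imwrite(f'pics/{f}.png',cv2.cvtColor(np.asarray(d['pixels']),cv2.COLOR_RGB2BGR))
    return d
def ray(d,u,v):
    K=np.array(d['intrinsics']);E=np.array(d['extrinsics']);k=d['k1']
    x=np.array([(u-K[0,2])/K[0,0],(v-K[1,2])/K[1,1]]);s=x.copy()
    for _ in range(20): s=x/(1+k*(s@s))
    R=E[:3,:3];return -R.T@E[:3,3],R.T@np.array([*s,1])
def onz(d,u,v,z):
    c,r=ray(d,u,v);return c+r*(z-c[2])/r[2]
def proj(d,p):
    E=np.array(d['extrinsics']);K=np.array(d['intrinsics']);q=E[:3,:3]@np.array(p)+E[:3,3];s=q[:2]/q[2];s=s*(1+d['k1']*(s@s))
    return K[0,0]*s[0]+K[0,2],K[1,1]*s[1]+K[1,2]
def blobs(d,lo,hi,amin=15):
    h=cv2.cvtColor(np.asarray(d['pixels']),cv2.COLOR_RGB2HSV)
    m=cv2.inRange(h,np.array(lo),np.array(hi));n,l,s,c=cv2.connectedComponentsWithStats(m)
    return [(c[i].round(1),s[i]) for i in range(1,n) if s[i][4]>=amin]
E
python3 - <<'E'
from h import *
a=grab('top','top0');b=grab('scene','scene0')
for d in(a,b):
    print((-np.array(d['extrinsics'])[:3,:3].T@np.array(d['extrinsics'])[:3,3]).round())
print(readout.get_obs())
E
```

```text
[ 432.   66. 1064.]
[1023. -589. 1139.]
{'t': 0.1, 'qpos': array([-1.25799607e+00,  4.23735805e-01,  1.63061325e+00,  7.95389707e-06,
        1.08860645e+00, -1.89939657e-02]), 'qvel': array([ 0.00246476, -0.00132818, -0.00172444,  0.00025631,  0.00127192,
        0.00072266]), 'joint_torque': array([-9.66084517e-04, -5.45616245e+01, -2.74322605e+01,  6.44062506e-02,
        1.87878718e-02, -2.34192049e-05]), 'ee_pos': array([ 203.53684646, -590.65693579,  403.99726116]), 'orientation': array([-3.09713075e+00, -5.18565264e-01,  3.02279258e-04]), 'ft_force': array([-0.0485454 ,  0.56600295, -0.3762739 ]), 'moment': array([-0.00067921, -0.00941687,  0.00857774]), 'grasp_force': 0.0, 'width': 87.86596292590549}
```

View pics/top0.png

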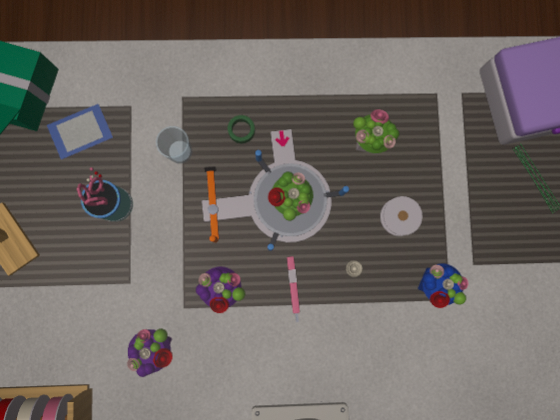

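View pics/scene0.png

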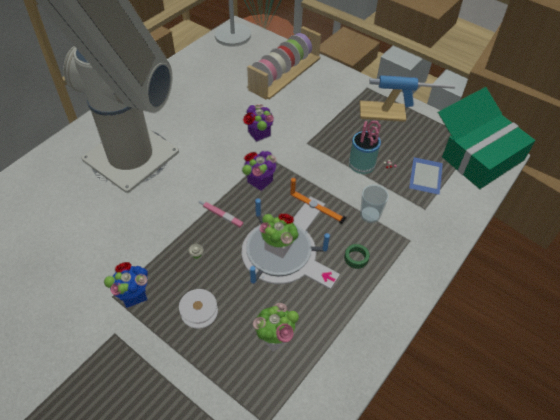

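The rose on the green pot (top view ≈(276,198), on the wheel at (290,200)) is the one meant. The reds at (219,304), (163,356) and (440,299) sit in purple or blue pots off the wheel. The arrow is at (282,140), the pegs at (259,155), (346,189) and (270,246), and the brake knob at about (213,238). Next I'll confirm with a crop and measure.

```bash
python3 - <<'E'
from h import *
a=grab('top');b=grab('scene')
im=cv2.cvtColor(np.asarray(a['pixels']),cv2.COLOR_RGB2BGR)
cv2.imwrite('pics/crop1.png',cv2.resize(im[120:260,190:370],None,fx=4,fy=4,interpolation=cv2.INTER_CUBIC))
for n,d,(x0,y0,x1,y1) in(('top',a,(180,110,370,270)),('scene',b,(230,160,360,300))):
  for nm,lo,hi in(('blue',(100,120,60),(115,255,255)),('red',(0,170,60),(3,255,255)),('red2',(172,190,60),(180,255,255)),('orange',(6,150,100),(18,255,255)),('pink',(160,130,120),(175,255,255))):
    for c,s in blobs(d,lo,hi,6):
      if x0<c[0]<x1 and y0<c[1]<y1: print(n,nm,c,s)
E
```

```text
top blue [258.  154.4] [256 150   5  11  44]
top blue [343.8 190.1] [339 186  10   9  48]
top blue [270.  246.5] [268 244   5   6  26]
top red [275.4 196.6] [269 188  16  18 167]
top orange [211.  187.2] [207 171   9  34 235]
top orange [283.2 195.2] [283 193   2   5   6]
top orange [213.7 227.9] [209 214  10  28 189]
top pink [281.9 139. ] [276 131  13  15  95]
scene blue [257.6 206.5] [256 199   4  17  58]
scene blue [325.7 242.2] [323 234   6  17  62]
scene blue [252.5 274.8] [251 267   5  16  59]
scene red [281.6 217.4] [279 217   6   2   7]
scene red [287.6 219.9] [285 218   6   5  11]
scene red2 [286.5 217.6] [279 214  14   9  45]
scene orange [297.4 192.4] [291 178  19  26 155]
scene orange [329.2 212.5] [316 205  26  16 142]
scene orange [282.6 219.7] [279 218   8   5   9]
scene pink [327.2 276.4] [322 272  13   9  60]
```

View pics/crop1.png

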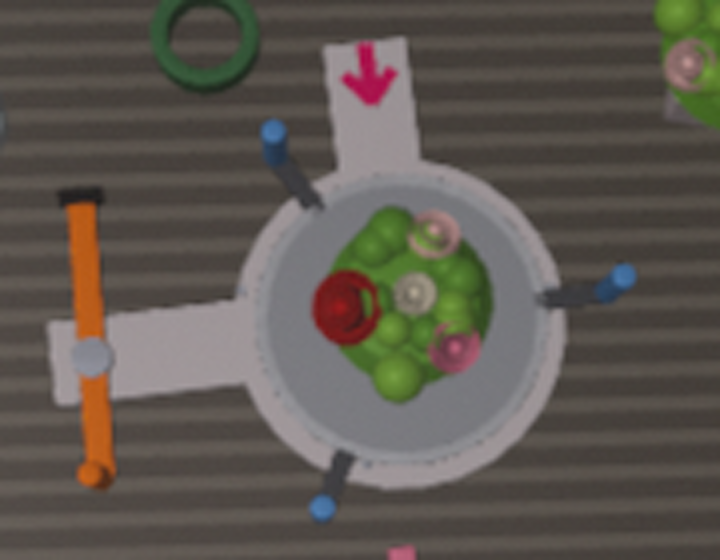

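The crop confirms it: the red rose at crop (345,306) is on the green pot on the wheel. The arrow tip is at (372,105), the peg tops at (273,131), (624,274) and (322,508), the knob at (95,473) and the pivot at (91,356).

```bash
python3 - <<'E'
from h import *
a=grab('top')
P=lambda u,v,z:onz(a,190+(u+.5)/4-.5,120+(v+.5)/4-.5,z)[:2]
pg=[P(273,131,85),P(624,274,85),P(322,508,85)]
A=np.array([[*(2*p),1] for p in pg]);s=np.linalg.solve(A,[p@p for p in pg]);c=s[:2]
print('pegs',np.round(pg,1),'c',c.round(1),'r',np.sqrt(s[2]+c@c))
tip=P(372,105,9);piv=P(91,356,19);kn=P(95,473,72);rose=P(345,306,111);cream=P(414,293,124)
ang=lambda v:np.degrees(np.arctan2(v[1],v[0]))
for n,p in(('tip',tip),('piv',piv),('rose',rose),('cream',cream),('knob',kn)): print(n,p.round(1),'r',np.linalg.norm(p-c).round(1),'ang',ang(p-c).round(1))
for p in pg: print(ang(p-c).round(1))
print('lever',np.linalg.norm(kn-piv),ang(kn-piv),'rose-cream',np.linalg.norm(rose-cream),ang(rose-cream))
# wheel disc gives top-view centre; green dome outline
h=cv2.cvtColor(np.asarray(a['pixels']),cv2.COLOR_RGB2HSV)
m=cv2.inRange(h,(0,80,50),(179,255,255));m[:165]=0;m[235:]=0;m[:,:262]=0;m[:,322:]=0
(x,y),r=cv2.minEnclosingCircle(max(cv2.findContours(m,0,2)[0],key=cv2.contourArea))
print('dome',x,y,r,onz(a,x,y,90).round(1))
b=grab('scene')
for n,p in(('tumbler',onz(a,178,150,0)),('tape',onz(a,240,129,12)),('spool',onz(a,401,216,16)),('posy2',onz(a,376,131,50)),('purple',onz(a,220,288,50)),('cutter',onz(a,293,285,5)),('bud',onz(a,354,269,15)),('tin',onz(a,105,203,80))): print(n,p.round())
# two-view check of pegs/knob/rose in scene
for p,z in [(q,85) for q in pg]+[(kn,72),(rose,111)]: print(np.round(proj(b,[*p,z]),1))
E
```

```text
pegs [[ 670.6   78.5]
 [ 587.2 -111.2]
 [ 464.1   57.1]] c [573.6   8. ] r 119.95652465610723
tip [703.7  20.6] r 130.7 ang 5.5
piv [557.1 186.9] r 179.6 ang 95.3
rose [569.4  42.4] r 34.6 ang 97.0
cream [573.5   6.5] r 1.5 ang -93.0
knob [486.8 179.5] r 192.1 ang 116.8
36.0
-83.5
155.9
lever 70.66748649376304 -173.96322087781272 rose-cream 36.11213309061734 96.54673122014141
dome 288.4681396484375 195.93948364257812 24.066499710083008 [572.2  14.6  90. ]
tumbler [701. 268.   0.]
tape [746. 120.  12.]
spool [ 529. -251.   16.]
posy2 [ 724. -193.   50.]
purple [378. 169.  50.]
cutter [377.   6.   5.]
bud [ 410. -135.   15.]
tin [568. 410.  80.]
[325.9 234.4]
[251.7 267.4]
[256.7 199.5]
[291.6 179.5]
[285.3 217. ]
```

Geometry checks: peg radius 119.96 mm (given 120), lever 70.7 mm (given 70), rose about 36 mm out (given 38), and the scene-view reprojections agree.

- **Wheel axis:** (573.6, 8.0).
- **Base yaw:** about 5.4°.
- **Rose:** 96.8°, so it needs about 91° clockwise.

I'll shut the fingers, move behind the peg at 156°, and sweep it to about 65°.

step_arm:
  targets:
    - [[0.335,0.824,0,0,0,1,0],[0.335,0.824,0,0,0,1,0],[0.335,0.824,0,0,0,1,0],[0.335,0.824,0,0,0,1,0],[0.335,0.824,0,0,0,1,0]]

```text
t: 0.92
ee_pos: [287.7, -383.6, 404.8]
orientation: [2.96, 1.052, 0.0]
ft_force: [0.2, -0.7, 0.6]
width: 41.2
grasp_force: 0.0
```

step_arm:
  targets:
    - [[0.335,0.824,0,0,0,1,0],[0.335,0.824,0,0,0,1,0],[0.335,0.824,0,0,0,1,0],[0.335,0.824,0,0,0,1,0],[0.335,0.824,0,0,0,1,0]]

```text
t: 1.55
ee_pos: [371.5, -177.6, 404.9]
orientation: [2.732, 1.55, 0.001]
ft_force: [0.6, -0.4, 0.7]
width: 0.3
grasp_force: 0.0
```

step_arm:
  targets:
    - [[0.335,0.824,0,0,0,1,0],[0.335,0.824,0,0,0,1,0],[0.335,0.824,0,0,0,1,0],[0.335,0.824,0,0,0,1,0],[0.335,0.824,0,0,0,1,0]]

```text
t: 2.17
ee_pos: [455.2, 28.6, 404.9]
orientation: [2.421, 2.001, 0.001]
ft_force: [1.1, -1.3, 0.4]
width: 0.1
grasp_force: 0.0
```

step_arm:
  targets:
    - [[0,0,-0.8,0,0,0,0],[0,0,-0.8,0,0,0,0],[0,0,-0.8,0,0,0,0],[0,0,-0.6,0,0,0,0],[0,0,-0.18,0,0,0,0]]

```text
t: 2.8
ee_pos: [454.3, 27.1, 244.3]
orientation: [-2.423, -1.997, 0.004]
ft_force: [-0.7, -0.3, 1.1]
width: 0.6
grasp_force: 0.0
```

```bash
python3 - <<'E'
import numpy as np
c=np.array([573.6,8.]);p=np.array([455.2,28.6]);yaw=79.2
for th in [167,163,159,155,151,147,143,139,135,131,127,123,119,115,111,107,103,99,95,91,87,83,80,78.5,77.5]:
    q=c+120*np.array([np.cos(np.radians(th)),np.sin(np.radians(th))]);w=th-90-yaw
    print(th,((q-p)/50).round(3),round(w/4,2),q.round(1));p=q;yaw=th-90
E
```

```text
167 [0.03  0.128] -0.55 [456.7  35. ]
163 [0.043 0.162] -1.0 [458.8  43.1]
159 [0.055 0.158] -1.0 [461.6  51. ]
155 [0.065 0.154] -1.0 [464.8  58.7]
151 [0.076 0.149] -1.0 [468.6  66.2]
147 [0.086 0.144] -1.0 [473.   73.4]
143 [0.096 0.137] -1.0 [477.8  80.2]
139 [0.105 0.13 ] -1.0 [483.   86.7]
135 [0.114 0.123] -1.0 [488.7  92.9]
131 [0.123 0.114] -1.0 [494.9  98.6]
127 [0.13  0.105] -1.0 [501.4 103.8]
123 [0.137 0.096] -1.0 [508.2 108.6]
119 [0.144 0.086] -1.0 [515.4 113. ]
115 [0.149 0.076] -1.0 [522.9 116.8]
111 [0.154 0.065] -1.0 [530.6 120. ]
107 [0.158 0.055] -1.0 [538.5 122.8]
103 [0.162 0.043] -1.0 [546.6 124.9]
99 [0.164 0.032] -1.0 [554.8 126.5]
95 [0.166 0.02 ] -1.0 [563.1 127.5]
91 [0.167 0.009] -1.0 [571.5 128. ]
87 [ 0.167 -0.003] -1.0 [579.9 127.8]
83 [ 0.167 -0.015] -1.0 [588.2 127.1]
80 [ 0.124 -0.019] -0.75 [594.4 126.2]
78.5 [ 0.062 -0.012] -0.38 [597.5 125.6]
77.5 [ 0.041 -0.009] -0.25 [599.6 125.2]
```

```bash
python3 - <<'E'
from h import *
d=grab('scene');im=cv2.cvtColor(np.asarray(d['pixels']),cv2.COLOR_RGB2BGR)
cv2.imwrite('pics/s1.png',cv2.resize(im[120:310,190:390],None,fx=3,fy=3))
print(readout.get_obs()['ee_pos'])
E
```

```text
[454.50339267  27.09979849 244.26979596]
```

View pics/s1.png

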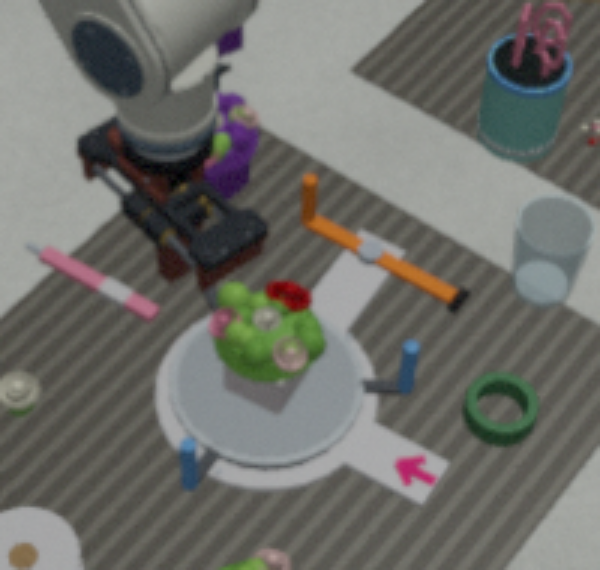

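The closed fingers are behind the near-left peg, which the gripper hides, and clear of the flowers. I'll raise slightly for margin and sweep the peg along its circle, turning the tool with it.

step_arm:
  targets:
    - [[0.044,0.158,0.12,0,0,-0.55,0],[0.043,0.162,0,0,0,-1,0],[0.055,0.158,0,0,0,-1,0],[0.065,0.154,0,0,0,-1,0],[0.076,0.149,0,0,0,-1,0]]

```text
t: 3.48
ee_pos: [469.6, 66.3, 253.1]
orientation: [2.71, 1.586, 0.003]
ft_force: [0.1, -0.7, -0.2]
width: 0.3
grasp_force: 0.5
```

step_arm:
  targets:
    - [[0.086,0.144,0,0,0,-1,0],[0.096,0.137,0,0,0,-1,0],[0.105,0.13,0,0,0,-1,0],[0.114,0.123,0,0,0,-1,0],[0.123,0.114,0,0,0,-1,0]]

```text
t: 4.1
ee_pos: [495.8, 98.7, 253.1]
orientation: [2.945, 1.092, 0.003]
ft_force: [-0.2, -1.7, 0.8]
width: 0.3
grasp_force: 0.6
```

step_arm:
  targets:
    - [[0.13,0.105,0,0,0,-1,0],[0.137,0.096,0,0,0,-1,0],[0.144,0.086,0,0,0,-1,0],[0.149,0.076,0,0,0,-1,0],[0.154,0.065,0,0,0,-1,0]]

```text
t: 4.72
ee_pos: [531.4, 119.9, 253.1]
orientation: [3.09, 0.564, 0.002]
ft_force: [-0.2, -1.6, 0.8]
width: 0.0
grasp_force: 0.8
```

step_arm:
  targets:
    - [[0.158,0.055,0,0,0,-1,0],[0.162,0.043,0,0,0,-1,0],[0.164,0.032,0,0,0,-1,0],[0.166,0.02,0,0,0,-1,0],[0.167,0.009,0,0,0,-1,0]]

```text
t: 5.35
ee_pos: [572.1, 127.8, 253.1]
orientation: [3.141, 0.019, 0.001]
ft_force: [-1.3, -1.1, 0.1]
width: 0.6
grasp_force: 0.7
```

```bash
python3 - <<'E'
from h import *
a=grab('top');b=grab('scene')
ia=cv2.resize(np.asarray(a['pixels'])[120:260,190:370],None,fx=3,fy=3,interpolation=2);ib=cv2.resize(np.asarray(b['pixels'])[160:300,220:300+20],None,fx=3,fy=3,interpolation=2)
h=max(len(ia),len(ib));o=np.zeros((h,ia.shape[1]+ib.shape[1],3),np.uint8);o[:len(ia),:ia.shape[1]]=ia;o[:len(ib),ia.shape[1]:]=ib
o=o[:,:800];cv2.imwrite('pics/c2.png',o[:,:,::-1]);print(o.shape)
for d,n in((a,'top'),(b,'scene')):
  for nm,lo,hi in(('blue',(100,120,60),(115,255,255)),('red',(0,170,60),(3,255,255))):
    for c,s in blobs(d,lo,hi,6):
      if 180<c[0]<370 and 130<c[1]<280: print(n,nm,c,s)
E
```

```text
(420, 800, 3)
top blue [322.3 154.9] [319 150   8  11  52]
top blue [312.2 246.5] [309 244   7   6  36]
top red [285.3 178.7] [279 172  15  15 149]
scene blue [356.8 134. ] [355 132   5   5   6]
scene blue [364.9 148.3] [353 143  26  10  92]
scene blue [311.8 215.1] [310 207   4  17  53]
scene blue [234.4 228.6] [232 221   6  16  57]
scene red [246.3 156.2] [245 154   4   5   6]
scene red [290.7 232.6] [287 229   9   7  23]
scene red [296.8 230.8] [295 228   4   6  12]
```

View pics/c2.png

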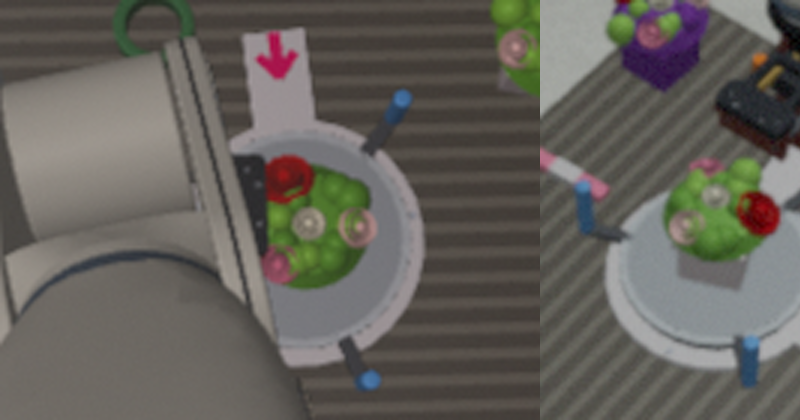

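```bash
cat > m.py <<'E'
from h import *
c=np.array([573.6,8.]);ang=lambda v:np.degrees(np.arctan2(v[1],v[0])).round(1)
def meas(a,rose,cream,pegs):
    R=onz(a,*rose,111)[:2];C=onz(a,*cream,124)[:2]
    print('rose',R.round(1),'from axis',ang(R-c),np.linalg.norm(R-c).round(1),'from cream',ang(R-C),'cream',C.round(1))
    for p in pegs: P=onz(a,*p,85)[:2]; print('peg',P.round(1),np.linalg.norm(P-c).round(1),ang(P-c))
E
python3 - <<'E'
from m import *
f=lambda u,v:(190+(u+.5)/3-.5,120+(v+.5)/3-.5)
meas(grab('top'),f(288,179),f(308,223),[f(402,98),f(369,380)])
E
```

```text
rose [604.8  20.6] from axis 22.0 33.7 from cream 20.2 cream [571.2   8.2]
peg [667.8 -66. ] 119.8 -38.1
peg [462.2 -34.5] 119.2 -159.1
```

The wheel is at about −75°, and the rose points at 21–22° against an arrow at 5.4°. The pot hasn't slipped. About 16° is left.

step_arm:
  targets:
    - [[0.167,-0.003,0,0,0,-1,0],[0.167,-0.015,0,0,0,-1,0],[0.165,-0.025,0,0,0,-1,0],[0.08,-0.016,0,0,0,-0.5,0],[0.05,-0.012,0,0,0,-0.3,0]]

```text
t: 6.12
ee_pos: [603.1, 124.4, 252.0]
orientation: [-3.117, 0.393, -0.0]
ft_force: [-1.2, 0.7, 1.1]
width: 0.5
grasp_force: 0.5
```

```bash
python3 - <<'E'
from h import *
a=grab('top');b=grab('scene')
cv2.imwrite('pics/c3.png',cv2.resize(np.asarray(a['pixels'])[120:260,190:370],None,fx=4,fy=4,interpolation=2)[:,:,::-1])
E
```

```text
(no output)
```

View pics/c3.png

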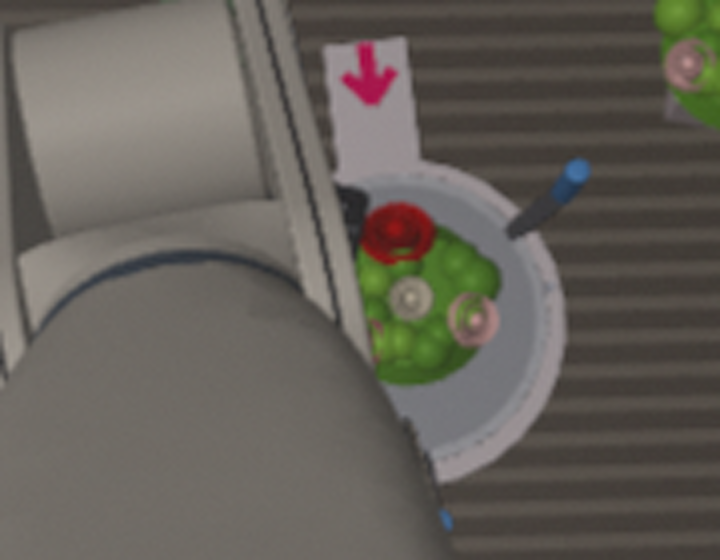

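The rose at crop (397,232) is now nearly in line with the arrow tip at (372,105). The peg top is at (578,170) and the cream flower at (409,298).

```bash
python3 - <<'E'
from m import *
f=lambda u,v:(190+(u+.5)/4-.5,120+(v+.5)/4-.5)
meas(grab('top'),f(397,232),f(409,298),[f(578,170)])
E
```

```text
rose [608.3  13.7] from axis 9.3 35.2 from cream 6.9 cream [570.9   9.2]
peg [645.4 -88.2] 120.1 -53.3
```

The peg says −89.3°, so the rose is at about 7.5° and needs about 2° more (4 mm). Then I'll back off along the circle and lift.

step_arm:
  targets:
    - [[0.04,-0.011,0,0,0,-0.25,0],[0.04,-0.011,0,0,0,-0.25,0],[0,0,0,0,0,0,0],[-0.1,0.02,0,0,0,0,0],[-0.2,0.06,0,0,0,0,0]]

```text
t: 6.9
ee_pos: [591.8, 127.3, 251.6]
orientation: [-3.109, 0.448, -0.0]
ft_force: [-0.5, 0.4, 1.0]
width: 0.6
grasp_force: 0.0
```

step_arm:
  targets:
    - [[0,0,0.5,0,0,0,0],[0,0.2,0.8,0,0,0,0],[-0.5,0.6,0.4,0,0,1,0],[-0.7,0.6,0,0,0,1,0],[-0.7,0.6,0,0,0,1,0]]

```text
t: 7.52
ee_pos: [495.5, 228.0, 337.0]
orientation: [-3.139, 0.117, -0.001]
ft_force: [-0.1, 0.6, 0.4]
width: 0.6
grasp_force: 0.0
```

```bash
python3 - <<'E'
from m import *
a=grab('top')
cv2.imwrite('pics/c4.png',cv2.resize(np.asarray(a['pixels'])[110:260,180:370],None,fx=4,fy=4,interpolation=2)[:,:,::-1])
for c_,s in blobs(a,(100,120,60),(115,255,255),6)+blobs(a,(0,170,60),(3,255,255),60): print(c_,s)
E
```

```text
[ 54.5 130.1] [ 48 120  16  24  96]
[333.7 166.1] [330 161   9  11  50]
[241.1 174.6] [239 171   5  10  34]
[112.4 185.6] [107 182  11   9  25]
[296.8 250.5] [294 248   7   6  31]
[435.4 280.2] [418 264  42  35 561]
[456.4 288.2] [453 284   9   9  43]
[451.2 300.5] [449 298   5   6  17]
[289.4 177.7] [281 172  18  14 168]
[222.3 306.9] [215 298  13  15  69]
```

View pics/c4.png

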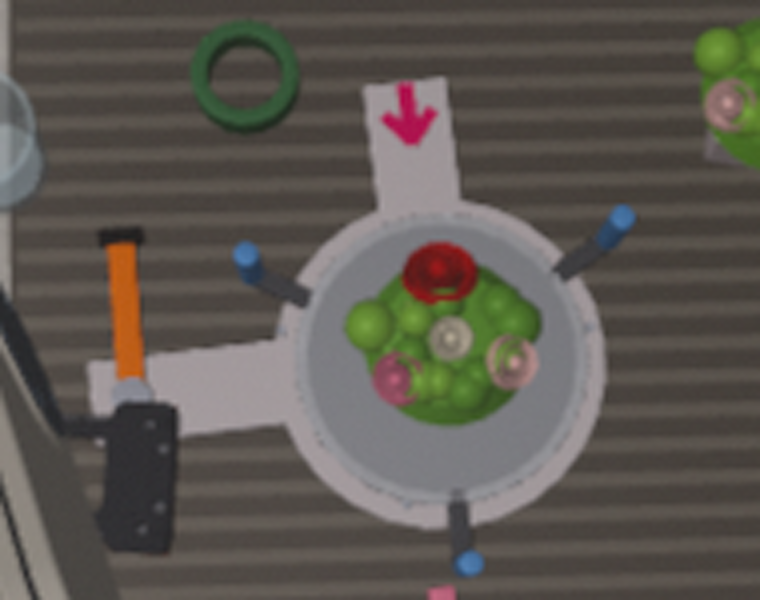

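The wheel is in clear view. The rose is at crop (440,272), the cream flower at (451,338), the peg tops at (246,254), (622,217) and (469,563), and the arrow tip at (411,145).

```bash
python3 - <<'E'
from m import *
f=lambda u,v:(180+(u+.5)/4-.5,110+(v+.5)/4-.5)
a=grab('top')
meas(a,f(440,272),f(451,338),[f(246,254),f(622,217),f(469,563)])
P=lambda u,v,z=8.:onz(a,*f(u,v),z)[:2]
print('tip',ang(P(411,145)-c),'arrow dir',ang(P(405,85)-P(411,145)),'edges',ang(P(363,88)-P(379,208)),ang(P(446,78)-P(460,200)),'farmid',ang(P(404.5,83)-c))
print(readout.get_obs()['ee_pos'])
E
```

```text
rose [608.3  12.1] from axis 6.8 35.0 from cream 6.0 cream [570.9   8.2]
peg [625.4 115.9] 119.7 64.4
peg [641.5 -90.3] 119.4 -55.4
peg [ 4.545e+02 -2.000e-01] 119.4 -176.1
tip 5.8 arrow dir 4.0 edges 5.9 4.7 farmid 5.4
[493.64208942 228.98277306 336.50981559]
```

The wheel has turned about −91.8°. The rose is at 5–6.5° against an arrow at 5.4°, so it's aligned. Next is the brake: turn the tool at height and come to the wheel side of the knob.

step_arm:
  targets:
    - [[0,0,0,0,0,1,0],[0,0,0,0,0,1,0],[0,0,0,0,0,1,0],[0,0,0,0,0,1,0],[0,0,0,0,0,1,0]]

```text
t: 8.25
ee_pos: [497.3, 226.8, 336.6]
orientation: [3.112, 0.429, 0.0]
ft_force: [0.2, -0.2, -0.2]
width: 0.5
grasp_force: 0.0
```

step_arm:
  targets:
    - [[0,0,0,0,0,1,0],[0,0,0,0,0,1,0],[0,0,0,0,0,1,0],[0,0,0,0,0,1,0],[0,0,0,0,0,1,0]]

```text
t: 8.88
ee_pos: [497.4, 226.8, 336.6]
orientation: [2.99, 0.963, 0.0]
ft_force: [-0.5, -0.0, -0.4]
width: 0.4
grasp_force: 0.0
```

step_arm:
  targets:
    - [[0,0,0,0,0,1,0],[0,0,0,0,0,1,0],[0,0,0,0,0,1,0],[0,0,0,0,0,1,0],[0,0,0,0,0,1,0]]

```text
t: 9.5
ee_pos: [497.4, 226.8, 336.6]
orientation: [2.778, 1.467, 0.0]
ft_force: [0.4, -0.3, 0.0]
width: 0.5
grasp_force: 0.0
```

step_arm:
  targets:
    - [[0,-0.1,0,0,0,1,0],[0,-0.2,0,0,0,1,0],[0,-0.2,0,0,0,1,0],[0,-0.2,0,0,0,1,0],[0,-0.2,0,0,0,1,0]]

```text
t: 10.12
ee_pos: [497.3, 181.5, 336.6]
orientation: [2.481, 1.927, 0.0]
ft_force: [0.3, -0.4, 0.1]
width: 0.4
grasp_force: 0.0
```

step_arm:
  targets:
    - [[0,-0.2,0,0,0,1,0],[0,-0.2,0,0,0,1,0],[0,-0.2,0,0,0,1,0],[0,-0.1,0,0,0,1,0],[0,0,0,0,0,1,0]]

```text
t: 10.75
ee_pos: [497.3, 146.4, 336.6]
orientation: [2.109, 2.328, -0.0]
ft_force: [-0.1, -0.9, -0.1]
width: 1.0
grasp_force: 0.0
```

```bash
python3 - <<'E'
from h import *
d=grab('scene','s2');im=cv2.cvtColor(np.asarray(d['pixels']),cv2.COLOR_RGB2BGR)
for c,s in blobs(d,(6,150,100),(18,255,255),6):
  if 230<c[0]<360 and 160<c[1]<240: print(c,s)
o=readout.get_obs();print(o['ee_pos'],o['orientation'],o['qpos'])
E
```

```text
[297.3 192.3] [291 178  19  26 155]
[329.3 212.4] [316 205  27  16 142]
[285.4 230.8] [284 226   6  11  14]
[497.30622713 146.57267874 336.64568986] [2.10555774e+00 2.33126133e+00 2.91246844e-05] [ 2.63708518e-01  3.63988518e-01  1.91514242e+00 -2.42510683e-04
  8.62320975e-01  1.62212756e-01]
```

step_arm:
  targets:
    - [[0,0,-0.6,0,0,0,0],[0,0,-0.6,0,0,0,0],[0,0,-0.6,0,0,0,0],[0,0,-0.29,0,0,0,0],[0,0,0,0,0,0,0]]

```text
t: 11.42
ee_pos: [497.0, 147.1, 231.5]
orientation: [-2.11, -2.326, 0.002]
ft_force: [0.1, 0.9, 1.0]
width: 0.5
grasp_force: 0.0
```

```bash
python3 - <<'E'
import numpy as np
c=np.array([557.1,186.9]);p=np.array([497.3,146.5])
for th in list(range(209,128,-5))+[127,125,123,121,119]:
    q=c+70*np.array([np.cos(np.radians(th)),np.sin(np.radians(th))])
    print(th,((q-p)/50).round(3),q.round(1));p=q
E
```

```text
209 [-0.028  0.129] [495.9 153. ]
204 [-0.054  0.109] [493.2 158.4]
199 [-0.045  0.114] [490.9 164.1]
194 [-0.035  0.117] [489.2 170. ]
189 [-0.024  0.12 ] [488.  175.9]
184 [-0.014  0.121] [487.3 182. ]
179 [-0.003  0.122] [487.1 188.1]
174 [0.007 0.122] [487.5 194.2]
169 [0.018 0.121] [488.4 200.3]
164 [0.029 0.119] [489.8 206.2]
159 [0.039 0.116] [491.7 212. ]
154 [0.049 0.112] [494.2 217.6]
149 [0.058 0.107] [497.1 223. ]
144 [0.067 0.102] [500.5 228. ]
139 [0.076 0.096] [504.3 232.8]
134 [0.084 0.089] [508.5 237.3]
129 [0.091 0.081] [513.  241.3]
127 [0.039 0.03 ] [515.  242.8]
125 [0.04  0.029] [516.9 244.2]
123 [0.041 0.027] [519.  245.6]
121 [0.041 0.026] [521.  246.9]
119 [0.042 0.024] [523.2 248.1]
```

step_arm:
  targets:
    - [[-0.028,0.129,0,0,0,0.6,0],[-0.054,0.109,0,0,0,0.4,0],[-0.045,0.114,0,0,0,0,0],[-0.035,0.117,0,0,0,-0.8,0],[-0.024,0.12,0,0,0,-1,0]]

```text
t: 12.05
ee_pos: [488.1, 177.2, 232.8]
orientation: [2.175, 2.265, 0.002]
ft_force: [1.8, -2.0, 0.8]
width: 0.5
grasp_force: 1.0
```

step_arm:
  targets:
    - [[-0.014,0.121,0,0,0,-1,0],[-0.003,0.122,0,0,0,-1,0],[0.007,0.122,0,0,0,-1,0],[0.018,0.121,0,0,0,-1,0],[0.029,0.119,0,0,0,-1,0]]

```text
t: 12.68
ee_pos: [489.9, 207.3, 232.6]
orientation: [2.536, 1.853, 0.001]
ft_force: [2.5, -3.3, -0.2]
width: 0.7
grasp_force: 1.5
```

step_arm:
  targets:
    - [[0.039,0.116,0,0,0,-1,0],[0.049,0.112,0,0,0,-1,0],[0.058,0.107,0,0,0,-1,0],[0.067,0.102,0,0,0,-1,0],[0.076,0.096,0,0,0,-1,0]]

```text
t: 13.3
ee_pos: [504.0, 233.7, 232.5]
orientation: [2.819, 1.384, -0.001]
ft_force: [0.6, -4.7, -0.1]
width: 0.4
grasp_force: 1.3
```

step_arm:
  targets:
    - [[0.084,0.089,0,0,0,-1,0],[0.091,0.081,0,0,0,-1,0],[0.039,0.03,0,0,0,-0.4,0],[0.04,0.029,0,0,0,-0.4,0],[0,0,0,0,0,0,0]]

```text
t: 13.92
ee_pos: [516.9, 245.2, 232.3]
orientation: [-2.94, -1.106, -0.0]
ft_force: [-0.6, -1.8, 0.8]
width: 0.4
grasp_force: 0.6
```

```bash
python3 - <<'E'
from h import *
d=grab('scene');im=cv2.cvtColor(np.asarray(d['pixels']),cv2.COLOR_RGB2BGR)
cv2.imwrite('pics/s3.png',cv2.resize(im[110:290,210:390],None,fx=3,fy=3))
print(readout.get_obs()['ft_force'],'knob at stop would be',np.round(proj(d,[557.1+70*np.cos(np.radians(105.2)),186.9+70*np.sin(np.radians(105.2)),72]),1))
E
```

```text
[-0.48646499 -1.60272066  1.53839423] knob at stop would be [322.6 172.5]
```

View pics/s3.png

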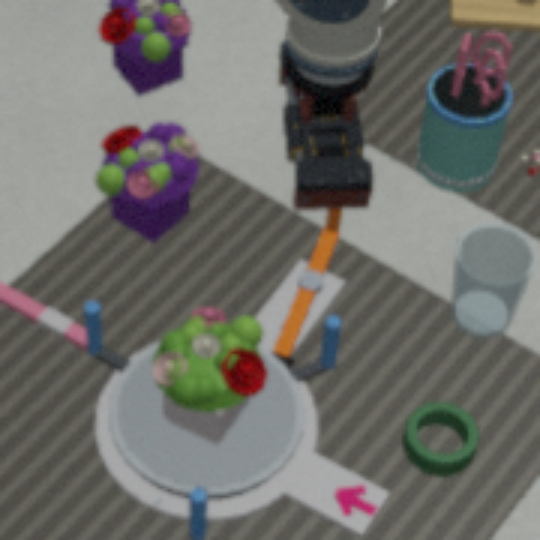

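The lever has swung nearly to the stop, with its shoe at crop (285,357) close to the wheel. I'll go on in small steps until the force rises.

step_arm:
  targets:
    - [[0.041,0.027,0,0,0,-0.4,0],[0.041,0.026,0,0,0,-0.4,0],[0,0,0,0,0,0,0],[0,0,0,0,0,0,0],[0,0,0,0,0,0,0]]

```text
t: 14.6
ee_pos: [520.3, 247.4, 232.1]
orientation: [2.971, 1.022, -0.004]
ft_force: [-4.1, -4.0, 3.9]
width: -0.0
grasp_force: 2.8
```

step_arm:
  targets:
    - [[0.042,0.02,0,0,0,0,0],[0.03,0.015,0,0,0,0,0],[0,0,0,0,0,0,0],[0,0,0,0,0,0,0],[0,0,0,0,0,0,0]]

```text
t: 15.22
ee_pos: [521.8, 248.1, 231.6]
orientation: [2.97, 1.021, -0.016]
ft_force: [-13.0, -7.9, 13.1]
width: 0.4
grasp_force: 8.0
```

The force rose to 15 N with almost no motion, so the lever is at its stop. I'll back off and lift clear.

step_arm:
  targets:
    - [[-0.1,-0.05,0,0,0,0,0],[-0.2,-0.1,0,0,0,0,0],[-0.1,0,0.3,0,0,0,0],[0,0,0.8,0,0,0,0],[0,0,0.8,0,0,0,0]]

```text
t: 15.85
ee_pos: [504.5, 242.2, 329.1]
orientation: [-2.97, -1.023, -0.001]
ft_force: [0.5, 1.2, -0.4]
width: 0.8
grasp_force: 0.0
```

step_arm:
  targets:
    - [[-0.6,0.3,0.5,0,0,0,0],[-0.6,0.5,0,0,0,0,0],[-0.6,0.5,0,0,0,0,0],[0,0.5,0,0,0,0,0],[0,0,0,0,0,0,0]]

```text
t: 16.48
ee_pos: [414.3, 333.4, 353.4]
orientation: [-2.968, -1.026, -0.004]
ft_force: [-0.8, -0.7, 0.4]
width: 0.1
grasp_force: 0.0
```

```bash
python3 - <<'E'
from h import *
a=grab('top')
cv2.imwrite('pics/c5.png',cv2.resize(np.asarray(a['pixels'])[110:260,170:360],None,fx=4,fy=4,interpolation=2)[:,:,::-1])
print(readout.get_obs()['t'])
E
```

```text
16.525
```

View pics/c5.png

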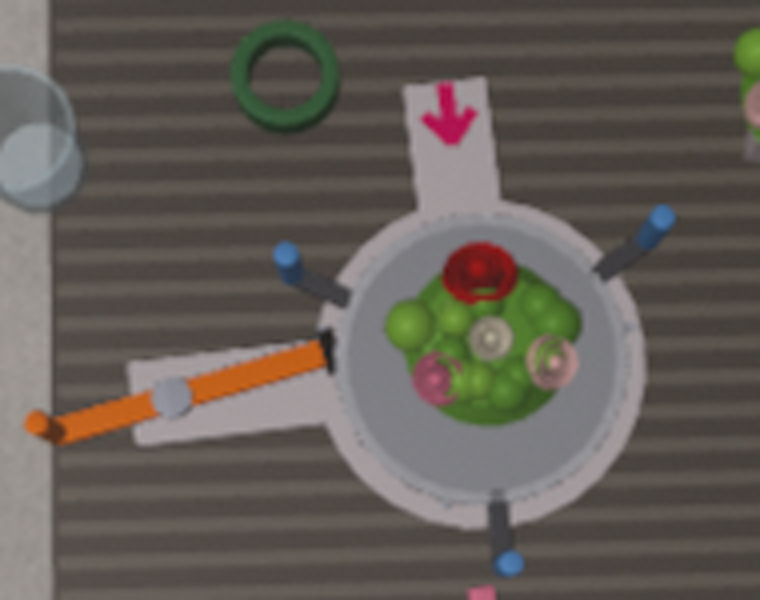

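The brake shoe lies against the wheel at (328,350) and the knob at (37,423) is swung right out. The rose at (480,272) is unmoved and in line with the arrow. I'll check the lever angle, and hand in if it's at the stop.

```bash
python3 - <<'E'
from m import *
a=grab('top');f=lambda u,v:(170+(u+.5)/4-.5,110+(v+.5)/4-.5)
k=onz(a,*f(37,423),72)[:2];p=onz(a,*f(172,396),19)[:2]
b=np.radians(185.4-ang(k-p));print(b,np.linalg.norm(k-p))
if b>1.35: print(ctrl.close_job())
E
```

```text
1.3840460968315036 69.84120260905652
the job is handed in; nothing more can be done
None
```

The job is handed in: the red rose faces the pink arrow to within about 1°, and the orange brake lever is at its stop (measured 1.38 rad, stop at 1.4), with the arrangement and the other objects left untouched.

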